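# Sweep the desk pad clear into the open-fronted tidy

### The job

Clear the desk pad for writing: with the closed fingertips, sweep the eraser, the red magnet and the yellow magnet along the pad into the open-fronted wooden tidy, so that each lies flat and wholly inside it, behind its front edge. Only push them; do not pick any of them up. Leave the ink bottle, the hand stamp, the stapler and the clock where they stand.

Things in the scene. Friction and masses are not known exactly. Their poses are not given: they have to be found in the camera images.
- tidy_mouth (a point): middle of the open front edge, at pad height, of a fixed dark wood tidy: back and side walls 6 mm thick, 28 mm high; thin grey floor flush with the desk pad (no lip). Inside 150 wide, 110 deep. x points level into the tidy, y along the front edge (inside: -75 to +75 mm), z up. It stands on the pad, a flat brown sheet, top at z = 4 mm.
- eraser_center (a point): eraser in a blue card sleeve with a white end, 21 x 52 x 12 mm, about 22 g, loose, lying flat on the pad, its long side roughly broadside to the tidy. This point is its centre, 6 mm above the pad's top; its y axis runs along the 52 mm length, z up.
- eraser: the same eraser, at the centre of its underside.
- eraser_corner_a (a point): the +x +y corner of the same eraser, half-way up.
- eraser_corner_b (a point): the +x -y corner of the same eraser, half-way up.
- eraser_corner_c (a point): the -x -y corner of the same eraser, half-way up.
- eraser_corner_d (a point): the -x +y corner of the same eraser, half-way up.
- red_magnet_center (a point): red round memo-board magnet, a plain red plastic disc 34 mm across and 12 mm high with a bevelled top, about 30 g, loose, lying flat (it attracts nothing here). This point is its centre, 6 mm above the pad's top.
- red_magnet: the same red magnet, at the centre of its underside.
- yellow_magnet_center (a point): yellow round memo-board magnet, a plain yellow plastic disc 34 mm across and 12 mm high with a bevelled top, about 30 g, loose, lying flat (it attracts nothing here). This point is its centre, 6 mm above the pad's top.
- yellow_magnet: the same yellow magnet, at the centre of its underside.
- ink_bottle: bystander: dark blue ink bottle with black cap, 49 x 48 x 58 mm, standing loose on the pad beyond the work; origin at the centre of its underside.
- rubber_stamp: bystander: wooden hand stamp with a brown knob handle, 24 x 48 x 66 mm, standing loose on the desk (z = 0) on the robot's side of the work; origin at the centre of its underside.
- stapler: bystander: black stapler, 36 x 153 x 44 mm, loose on the desk (z = 0) on the robot's side of the work; origin at the centre of its underside, length along its y axis.
- desk_clock: bystander: small round brass desk clock on a wooden foot, 35 x 80 x 87 mm, standing loose on the pad beyond the tidy; origin at the centre of its underside.

How it is judged:
By the outcome, as a careful person would: the job done as asked, in the order asked, and still so for the second after the job is handed in, with the robot touching nothing.
It also fails if it takes over 72 s, if anything falls off the work surface, if the arm or the gripper's body presses on something with over 40 N, if the wrist force passes 120 N, or if a joint passes its speed limit or range.

### The arm

A 6-joint arm with a two-finger parallel gripper is mounted at the origin on a cart in front of the work surface, level with it; the furniture and walls round the work are solid. World frame = base frame: x ahead of the robot, y to its left, z up, the work surface at z = 0. Lengths are in m, angles in rad, forces in N, time in s.
With the tool pointing down it reaches from about 0.35 to 0.775 m from the base axis. Payload 5.5 kg.
Tool frame: the origin (TCP) lies on the centre line of the jaws, within the pads' length; the fingertips stand 11 mm ahead of it and the grasp point (between the pads) lies 8 mm behind it; y points along the fingers, z is the direction in which the jaws open and shut, and the axes are right-handed (so a half turn about y gives the same grasp; the last joint's range is limited). The gripper opens to 85 mm and grips with 20 to 120 N. Pads are 22 mm wide; open, the fingers measure 114 mm over their backs; the gripper's body (76 mm by 85 mm) begins 54 mm behind the grasp point. The pads swing forward as they close: fully open they stand 13 mm farther back than shut.
Start: joints at [-1.313, 0.313, 0.046, 1.304, 0, 1.431], TCP at [0.223, -0.53, 0.215] pointing down, gripper open.
Joint ranges: [-2.76, 2.76], [-0.86, 1.69], [-1.03, 1.26], [-2.2, 2.34], [-1.47, 1.5], [-3.14, 3.14]. Speed limits (rad/s): [2.57, 2.57, 3.14, 3.14, 3.14, 3.14].

### API

Orientations are given as a rotation vector (axis times angle).
In Python, from station import manip gives the robot as it stands. The module is installed in compiled form; this text tells all that it offers.
- The arm moves only by the tool arm_command, never from a script. Its argument "steps" is a list of rows, each an object with "xyz": the shift along the world's x, y, z in m, a list of three; "yaw": the turn about the world's z in rad. A call has 1 to 10 rows; each row shifts and turns the commanded pose from where the row before left it; what a row does not reach is not made up. A row lasts 1/8 s, in which the tool goes at most 62.5 mm and 10.7 degrees, less where a joint would pass 70% of its speed; a pose out of reach is approached as far as the arm can. A call with a gripper value outside its range is refused whole. "fingers" is the closure, from -1 (fully open) to 1 (shut), set as the call begins (left out, the last holds). The fingers move at their own pace and stop on an object; "newtons" is the grip in N (left out, the last holds). Time passes only in rows, so rows that do not move let the fingers close. It gives the time, the measured TCP pose, the force and the opening at its end, in the units of the state.
- manip.get_obs(): the state, without advancing time (a new reading comes with each control period).
- manip.snapshot(name): name is "side" or "top" or "wrist"; returns the picture (400x640x3 uint8, blue, green, red); there is no depth.
- manip.camera_model(name): a dict with "fx", "fy", "cx", "cy" (pixels), "origin" and "rotation" of the camera in the world. Camera axes: x right, y down, z forward; pixel columns grow to the right and rows downward; lengths in m; the calibration is good to about 2 mm. A picture is of the moment at which its call begins: read the wrist's pose just before it. camera_model takes no time and is no camera call; for the wrist camera it gives the pose at the moment of the call.
- manip.sign_off(): hands the job in, once; it reports no verdict.
The state is a dict: "t": time; "joints": joint angles; "qd": joint speeds; "joint_torque": joint torques, N m; "position": TCP position; "eef_rot": TCP orientation; "wrist_force": force on the tool from outside, world axes, zero at the start; "moment": the same for the moment, N m; "grip_width": finger opening in m.
Only numpy, scipy, OpenCV 4.12 (cv2) and the standard library are available. Lean on these libraries where they do the work, as an engineer would, in place of code of your own. Each camera call takes 0.05 s, during which the arm holds its last target.

## Working session

There is one attempt and no reset: what is moved stays moved. The work goes in short steps, Python scripts to look and compute and a tool call to move; the robot and the scene stay as the last step left them, time stands still between calls to the robot, and variables do not carry over. Pictures are saved under pics/ and viewed, and the job is handed in when it is done.

Besides the shell and the picture viewer there is one more tool, called in YAML: its name, and indented under it one key for each argument. arm_command: Moves the arm, as the interface text tells. Its arguments: {"type":"object","properties":{"steps":{"type":"array"},"fingers":{"type":"number"},"newtons":{"type":"number"}},"required":["steps"]}

```bash
mkdir -p pics; python3 - <<'E'
from station import manip
import cv2
o=manip.get_obs();print(o)
for n in("top","side"):
    m=manip.camera_model(n);print(n,m)
    cv2.imwrite(f"pics/{n}0.png",manip.snapshot(n))
E
```

```text
{'t': 0.0, 'joints': array([-1.31260926e+00,  3.14011400e-01,  4.49749452e-02,  1.30363436e+00,
        1.50983341e-05,  1.43121103e+00]), 'qd': array([0.0009931 , 0.00117329, 0.00037862, 0.0012008 , 0.00033879,
       0.00051715]), 'joint_torque': array([-1.45649450e-03, -4.80630934e+01,  2.98531830e+01,  1.94356567e-02,
       -1.88449494e-04, -2.40953403e-05]), 'position': array([ 0.2225949 , -0.52956207,  0.21430102]), 'eef_rot': array([-0.40380691,  2.00492624, -2.00110101]), 'wrist_force': array([-0.21597853,  0.43830479, -0.11107733]), 'moment': array([-0.00506339,  0.00106094, -0.0069894 ]), 'grip_width': 0.08563353871500777}
top {'fx': 453.90338765269667, 'fy': 453.90338765269667, 'cx': 322.1859782219553, 'cy': 200.43727578313485, 'origin': array([0.40232656, 0.0369718 , 1.02852921]), 'rotation': array([-2.10670037,  2.126827  , -0.20225732])}
side {'fx': 495.665595490017, 'fy': 495.665595490017, 'cx': 321.9620272569756, 'cy': 191.87387310370195, 'origin': array([0.24052273, 0.75034691, 0.74802353]), 'rotation': array([-0.64351129,  2.64318238, -1.17049493])}
```

View pics/top0.png

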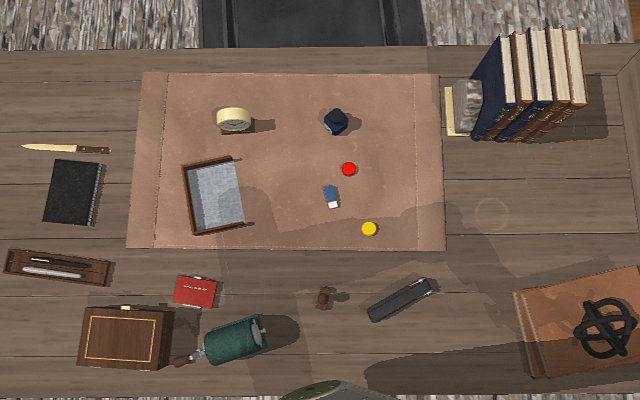

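View pics/side0.png

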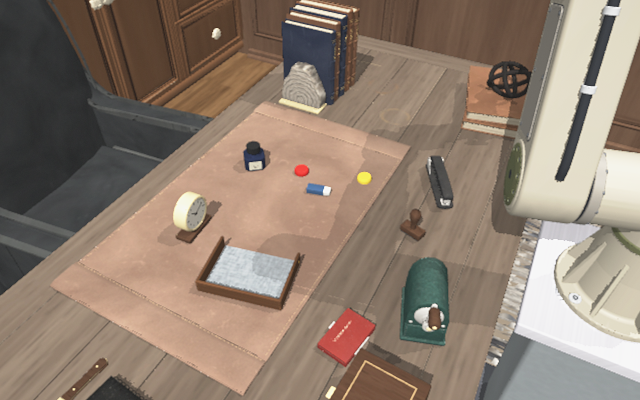

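The top view shows the tidy at about (213,195) with its mouth facing right. The eraser is at (331,197), red at (348,169), yellow at (369,229), the ink bottle at (336,122), the stamp at (325,298) and the stapler at (400,299).

```bash
cat > h.py <<'E'
from station import manip
import cv2, numpy as np
from scipy.spatial.transform import Rotation as R
def cast(m,uv,z):
    uv=np.atleast_2d(uv).astype(float)
    d=np.c_[(uv[:,0]-m['cx'])/m['fx'],(uv[:,1]-m['cy'])/m['fy'],np.ones(len(uv))]
    d=R.from_rotvec(m['rotation']).apply(d); o=m['origin']
    return o+d*((z-o[2])/d[:,2])[:,None]
def masks(im):
    h=cv2.cvtColor(im,cv2.COLOR_BGR2HSV)
    return {'red':cv2.inRange(h,(0,200,120),(6,255,255))|cv2.inRange(h,(174,200,120),(180,255,255)),
     'yellow':cv2.inRange(h,(20,180,120),(32,255,255)),
     'blue':cv2.inRange(h,(95,110,70),(120,255,255)),
     'white':cv2.inRange(h,(0,0,190),(180,40,255))}
def blobs(mask,amin=20):
    n,l,s,c=cv2.connectedComponentsWithStats(mask)
    return [(c[i],s[i],l==i) for i in range(1,n) if s[i][4]>=amin]
E
python3 - <<'E'
from h import *
np.set_printoptions(precision=4,suppress=True)
for n in("top","side"):
    im=cv2.imread(f"pics/{n}0.png");m=manip.camera_model(n)
    for k,v in masks(im).items():
        for c,s,l in blobs(v):
            print(n,k,c,s,cast(m,c,.013)[0][:2])
im=cv2.imread("pics/top0.png")
cv2.imwrite("pics/z1.png",cv2.resize(im[130:260,170:300],None,fx=4.5,fy=4.5,interpolation=cv2.INTER_CUBIC))
cv2.imwrite("pics/z2.png",cv2.resize(im[90:330,290:450],None,fx=2.5,fy=2.5,interpolation=cv2.INTER_CUBIC))
E
```

```text
top red [348.102  168.6327] [342 162  13  14 147] [ 0.6774 -0.0198]
top yellow [368.5059 228.2647] [362 221  15  15 170] [ 0.5382 -0.0629]
top blue [331.02 124.7 ] [325 117  16  14  50] [0.7849 0.0183]
top blue [329.7218 193.2331] [324 185  12  17 133] [0.6197 0.0234]
top white [80.9474 36.3158] [80 24  4 26 38] [1.0213 0.6315]
top white [162.4286  43.4762] [161  39   4  10  21] [0.9995 0.4292]
top white [332.5  204.12] [328 201  10   7  50] [0.5943 0.0174]
top white [ 33.5769 269.9615] [ 23 268  23   4  26] [0.4521 0.6833]
top white [ 63.5  273.95] [ 54 273  20   3  20] [0.4427 0.6157]
top white [432.45 396.85] [430 395   5   5  20] [ 0.1807 -0.1868]
top white [267.  397.5] [265 396   5   4  20] [0.1821 0.1606]
side blue [314.6894 188.7727] [307 184  17  11 132] [0.6196 0.028 ]
side white [92.1   2.45] [90  0  6  7 20] [ 1.8403 -0.5057]
side white [324.7654   5.3951] [301   0  48  12  81] [ 1.0634 -0.8978]
side white [586.0133 119.1102] [  519     0   121   221 15992] [ 0.112  -0.5508]
side white [319.3375  11.4437] [295   5  49  13 160] [ 1.0556 -0.8384]
side white [313.6935  18.  
[... 941 characters left out ...]
 31] [0.1741 0.0089]
side white [284.56 262.56] [282 259   7   9  25] [0.5728 0.2402]
side white [519.6602 267.4563] [512 258  16  20 103] [0.1722 0.0442]
side white [278.75 274.7 ] [272 269  16  10  60] [0.5677 0.2702]
side white [515.354  287.5803] [505 274  21  28 274] [0.1702 0.0959]
side white [511.2174 303.0435] [503 298  17  12  69] [0.1701 0.1337]
side white [422.4011 315.7853] [415 307  15  24 177] [0.3018 0.2319]
side white [512.6667 324.619 ] [511 322   5   7  21] [0.1589 0.1774]
side white [361.7561 344.5854] [355 337  14  18  41] [0.3728 0.3311]
side white [494.675 361.3  ] [491 358   8   8  40] [0.171  0.2599]
side white [330.     392.0789] [327 387   8  11  38] [0.3834 0.4272]
```

View pics/z1.png

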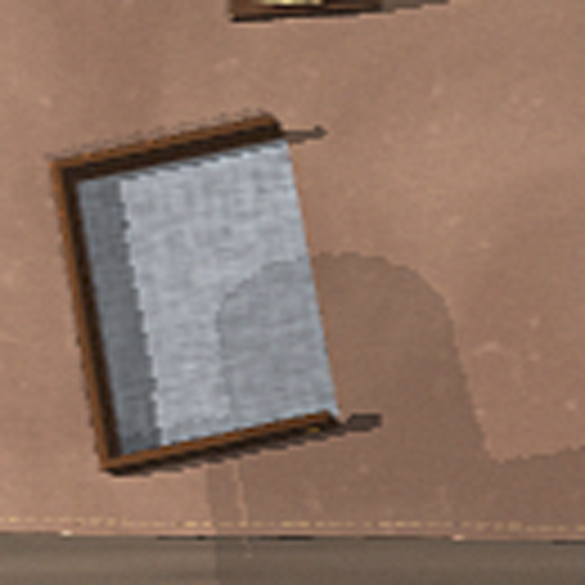

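View pics/z2.png

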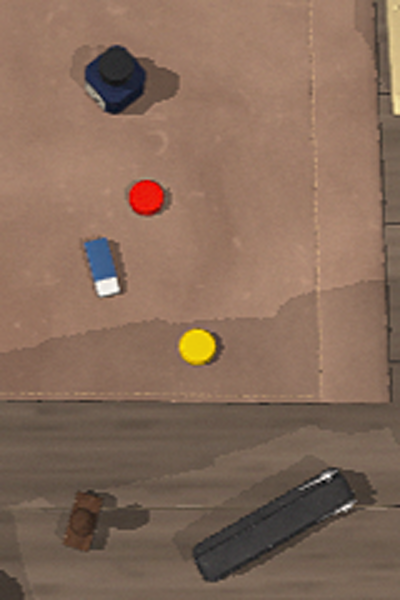

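```bash
python3 - <<'E'
from h import *
np.set_printoptions(precision=4,suppress=True)
m=manip.camera_model('top');im=cv2.imread("pics/top0.png")
P=cast(m,[[170+287/4.5,130+140/4.5],[170+338/4.5,130+412/4.5]],.0045)[:,:2];print(P,np.linalg.norm(P[1]-P[0]))
# wall tops
W=cast(m,[[170+272/4.5,130+113/4.5],[170+333/4.5,130+412/4.5],[170+50/4.5,130+160/4.5],[170+105/4.5,130+468/4.5]],.032)[:,:2];print('wall tops',W)
mid=P.mean(0);yv=(P[0]-P[1]);yv/=np.linalg.norm(yv)
# x into tidy (towards +y world); z up: y = z cross x
xv=np.array([yv[1],-yv[0]]); 
print('mid',mid,'x',xv,'y',yv)
M=masks(im)
b=[l for c,s,l in blobs(M['blue']|M['white']) if 320<c[0]<340 and c[1]>170][0]
pts=np.argwhere(b)[:,::-1]
w=cast(m,pts,.016)[:,:2]
r=cv2.minAreaRect((w*1000).astype(np.float32));print(r,cv2.boxPoints(r))
def loc(p):return np.array([(p-mid)@xv,(p-mid)@yv])
for n,p in dict(er=np.array(r[0])/1000,red=[.6774,-.0198],yel=[.5382,-.0629],ink=[.785,.018]).items():print(n,p,loc(np.array(p)))
for n,p in dict(ink=(336,126),st=(325,305),sa=(370,314),sb=(432,287),sc=(437,290)).items(): print(n,cast(m,p,.02)[0][:2])
E
```

```text
[[0.7007 0.2471]
 [0.5574 0.2171]] 0.1464176697580217
wall tops [[0.707  0.2495]
 [0.5533 0.2147]
 [0.6835 0.3612]
 [0.5266 0.3261]]
mid [0.6291 0.2321] x [ 0.2049 -0.9788] y [0.9788 0.2049]
((611.87109375, 21.72199821472168), (50.679718017578125, 19.275936126708984), 14.026050567626953) [[584.9509  24.9312]
 [589.6226   6.2299]
 [638.7913  18.5128]
 [634.1196  37.2141]]
er [0.6119 0.0217] [ 0.2024 -0.06  ]
red [0.6774, -0.0198] [ 0.2564 -0.0043]
yel [0.5382, -0.0629] [ 0.2701 -0.1494]
ink [0.785, 0.018] [0.2415 0.1087]
ink [0.7789 0.0069]
st [0.3708 0.0368]
sa [ 0.351  -0.0601]
sb [ 0.407  -0.1969]
sc [ 0.4005 -0.2074]
```

```bash
cat >> h.py <<'E'
mid=np.array([.6291,.2321]);X=np.array([-.2049,.9788]);Y=np.array([-.9788,-.2049])
def l2w(x,y):return mid+x*X+y*Y
def w2l(p):d=np.array(p)[:2]-mid;return np.array([d@X,d@Y])
def state():
    o=manip.get_obs();A=R.from_rotvec(o['eef_rot']).as_matrix()
    print('t',o['t'],'tcp',o['position'].round(4),'loc',w2l(o['position']).round(4),'jaw ang',np.degrees(np.arctan2(A[1,2],A[0,2])).round(2),'down',A[:,1].round(3),'F',o['wrist_force'].round(1),o['grip_width'].round(4),'j6',o['joints'][5].round(2))
E
python3 - <<'E'
from h import *
state();print(np.degrees(np.arctan2(Y[1],Y[0])), l2w(-.25,.06))
E
```

```text
Traceback (most recent call last):
  File "h.py", line 23, in state
    print('t',o['t'],'tcp',o['position'].round(4),'loc',w2l(o['position']).round(4),'jaw ang',np.degrees(np.arctan2(A[1,2],A[0,2])).round(2),'down',A[:,1].round(3),'F',o['wrist_force'].round(1),o['grip_width'].round(4),'j6',o['joints'][5].round(2))
                                                                                                                                                                                                  ^^^^^^^^^^^^^^^^^^^^^
AttributeError: 'float' object has no attribute 'round'
```

```bash
sed -i "s/o\['grip_width'\].round(4)/round(float(o['grip_width']),4)/" h.py
python3 - <<'E'
from h import *
state();print(np.degrees(np.arctan2(Y[1],Y[0])), l2w(-.25,.06))
E
```

```text
t 0.1 tcp [ 0.2226 -0.5296  0.2144] loc [-0.6623  0.5539] jaw ang -67.21 down [-0.     0.002 -1.   ] F [-0.2  0.8 -0.7] 0.0856 j6 1.43
-168.1765553930925 [ 0.621597 -0.024894]
```

arm_command:
  steps:
    - {"xyz":[0.037,0.047,0],"yaw":0.138}
    - {"xyz":[0.037,0.047,0],"yaw":0.138}
    - {"xyz":[0.037,0.047,0],"yaw":0.138}
    - {"xyz":[0.037,0.047,0],"yaw":0.138}
    - {"xyz":[0.037,0.047,0],"yaw":0.138}
    - {"xyz":[0.037,0.047,0],"yaw":0.138}
    - {"xyz":[0.037,0.047,0],"yaw":0.138}
    - {"xyz":[0.037,0.047,0],"yaw":0.138}
    - {"xyz":[0.037,0.047,0],"yaw":0.138}
    - {"xyz":[0.037,0.047,0],"yaw":0.138}
  fingers: 1
  newtons: 30

```text
t: 1.35
position: [0.5935, -0.0584, 0.2148]
eef_rot: [-1.302, 1.052, -1.052]
wrist_force: [0.5, -2.1, -0.4]
grip_width: -0.0003
```

arm_command:
  steps:
    - {"xyz":[0.015,0.017,-0.04],"yaw":0}
    - {"xyz":[0.014,0.018,-0.04],"yaw":0}
    - {"xyz":[0,0,0],"yaw":0}

```text
t: 1.72
position: [0.6193, -0.0234, 0.1309]
eef_rot: [-1.305, 1.06, -1.048]
wrist_force: [-1.1, -0.2, -0.0]
grip_width: 0.0003
```

```bash
python3 - <<'E'
from h import *
state()
cv2.imwrite("pics/w1.png",manip.snapshot("wrist"));cv2.imwrite("pics/s1.png",manip.snapshot("side"))
E
```

```text
t 1.725 tcp [ 0.6193 -0.0234  0.1309] loc [-0.248   0.0619] jaw ang 12.0 down [-0.008  0.001 -1.   ] F [-1.1 -0.2 -0. ] 0.0003 j6 1.19
```

View pics/w1.png

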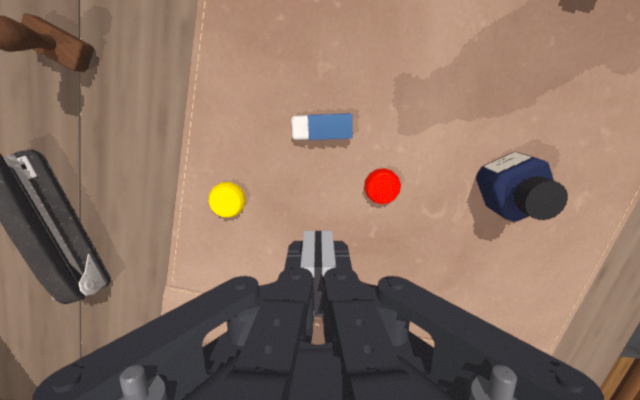

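View pics/s1.png

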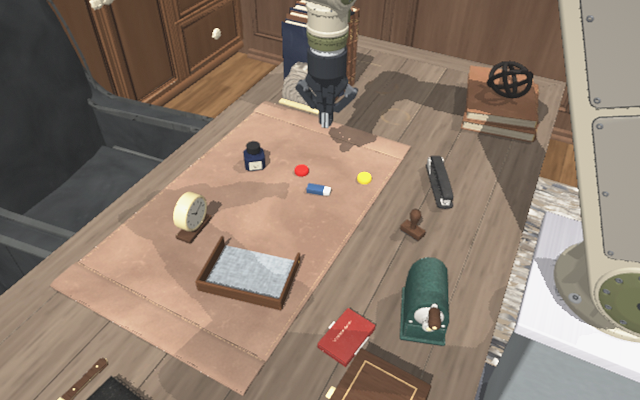

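The wrist view shows the closed tips at (318,240). The eraser is ahead at (322,127), nearly square to the push, with red at (382,187) and yellow at (227,200).

```bash
cat >> h.py <<'E'
def find(im,m,lo=(0,0),hi=(640,400)):
    M=masks(im);out={}
    for k in('red','yellow'):
        b=sorted(blobs(M[k]),key=lambda b:-b[1][4])
        if b:
            c=cast(m,b[0][0],.013)[0];out[k]=c;print(k,b[0][0].round(1),b[0][1][4],c[:2].round(4),'loc',w2l(c).round(4))
    bs=[b for b in blobs(M['blue']) if .3<b[1][4]/max(1,b[1][2]*b[1][3])]
    for c,s,l in bs:
        # eraser: blue blob + adjacent white
        near=cv2.dilate(l.astype(np.uint8),np.ones((7,7)))
        ws=[w for w in blobs(M['white'],8) if (w[2]&(near>0)).any() and w[1][4]<s[4]]
        a=l.copy()
        for w in ws:a|=w[2]
        pts=cast(m,np.argwhere(a)[:,::-1],.013)[:,:2]
        r=cv2.minAreaRect((np.array([w2l(p) for p in pts])*1000).astype(np.float32))
        print('blue',c.round(1),'rect local mm',np.round(r[0],1),np.round(r[1],1),round(r[2],1))
E
python3 - <<'E'
from h import *
find(cv2.imread("pics/w1.png"),manip.camera_model("wrist"))
find(cv2.imread("pics/top0.png"),manip.camera_model("top"))
E
```

```text
red [382.  185.9] 966 [ 0.6802 -0.0201] loc [-0.2573  0.0017]
yellow [226.4 199.2] 1007 [ 0.5408 -0.0629] loc [-0.2706  0.1469]
blue [330.2 126.2] rect local mm [-203.3   58.4] [20.5 52.5] 1.5
blue [518.7 176.4] rect local mm [-246.8 -123.7] [41.3 50.2] 27.0
red [348.1 168.6] 147 [ 0.6774 -0.0198] loc [-0.2564  0.0043]
yellow [368.5 228.3] 170 [ 0.5382 -0.0629] loc [-0.2701  0.1495]
blue [329.7 193.2] rect local mm [-202.6   59.4] [19.3 50.8] 2.2
```

arm_command:
  steps:
    - {"xyz":[0.001,0,-0.04],"yaw":0}
    - {"xyz":[0,0,-0.04],"yaw":0}
    - {"xyz":[0,0,-0.02],"yaw":0}
    - {"xyz":[0,0,-0.01],"yaw":0}
    - {"xyz":[0,0,0],"yaw":0}
    - {"xyz":[0,0,0],"yaw":0}

```text
t: 2.58
position: [0.624, -0.0257, 0.027]
eef_rot: [-1.298, 1.053, -1.058]
wrist_force: [1.3, -0.0, 0.5]
grip_width: 0.0001
```

```bash
python3 - <<'E'
from h import *
state()
cv2.imwrite("pics/w2.png",manip.snapshot("wrist"))
E
```

```text
t 2.575 tcp [ 0.624  -0.0257  0.027 ] loc [-0.2513  0.0578] jaw ang 11.84 down [ 0.003 -0.001 -1.   ] F [ 1.3 -0.   0.5] 0.0001 j6 1.19
```

View pics/w2.png

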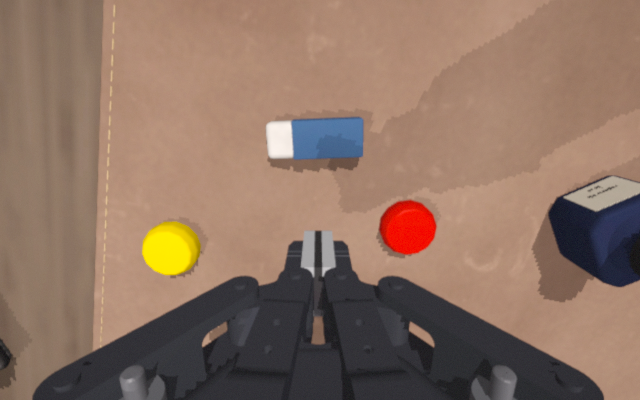

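arm_command:
  steps:
    - {"xyz":[0,0,-0.008],"yaw":0}
    - {"xyz":[-0.002,0.01,0],"yaw":0}
    - {"xyz":[-0.002,0.01,0],"yaw":0}
    - {"xyz":[-0.001,0.008,0],"yaw":0}
    - {"xyz":[-0.0005,0.012,0],"yaw":0}
    - {"xyz":[-0.0005,0.012,0],"yaw":0}
    - {"xyz":[-0.0005,0.012,0],"yaw":0}
    - {"xyz":[-0.0005,0.012,0],"yaw":0}
    - {"xyz":[-0.0005,0.012,0],"yaw":0}
    - {"xyz":[-0.0005,0.012,0],"yaw":0}

```text
t: 3.88
position: [0.6147, 0.0757, 0.0172]
eef_rot: [-1.3, 1.055, -1.055]
wrist_force: [0.5, 0.8, 0.1]
grip_width: 0.0001
```

```bash
python3 - <<'E'
from h import *
state()
m=manip.camera_model("wrist");im=manip.snapshot("wrist");cv2.imwrite("pics/w3.png",im);find(im,m)
E
```

```text
t 3.875 tcp [0.6147 0.0757 0.0172] loc [-0.1502  0.0461] jaw ang 11.86 down [ 0. -0. -1.] F [0.5 0.8 0.1] 0.0001 j6 1.36
blue [317.9 320. ] rect local mm [-208.9   46.5] [4.4 4.9] 0.1
blue [609.8 383.5] rect local mm [-259.7 -147.2] [37.5 16.6] 38.9
```

View pics/w3.png

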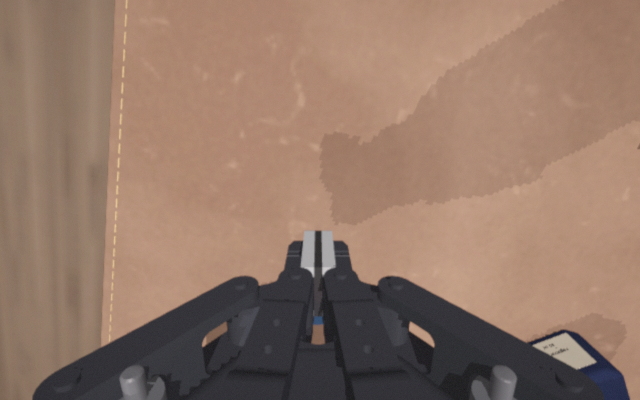

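```bash
python3 - <<'E'
from h import *
for n in("side","top"):
    im=manip.snapshot(n)
    im=im[100:330,180:440] if n=="side" else im[90:310,170:430]
    cv2.imwrite(f"pics/{n}3.png",cv2.resize(im,None,fx=2.5,fy=2.5,interpolation=cv2.INTER_CUBIC))
E
```

```text
(no output)
```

View pics/side3.png

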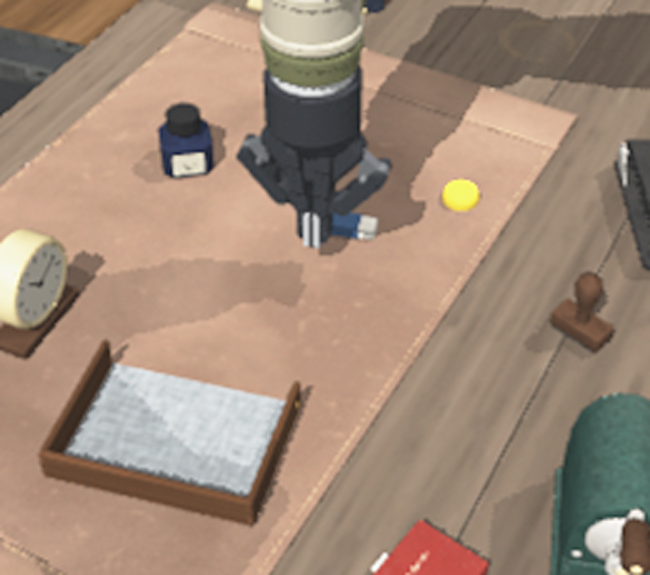

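View pics/top3.png

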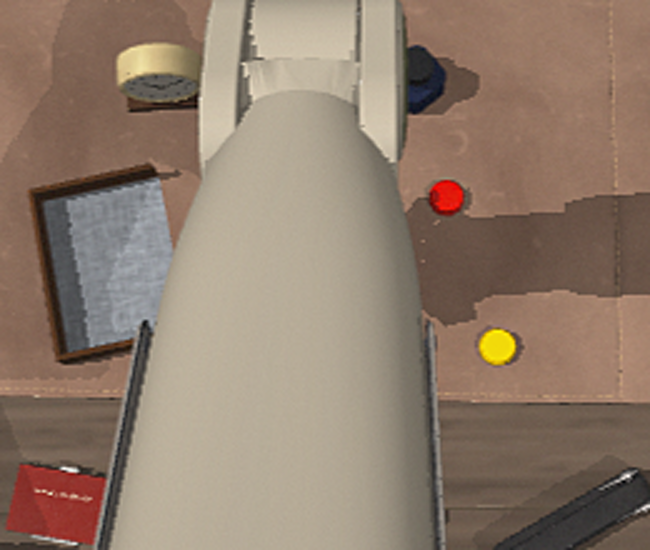

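```bash
python3 - <<'E'
from h import *
np.set_printoptions(precision=4,suppress=True)
state()
def proj(m,p):
    q=R.from_rotvec(m['rotation']).inv().apply(np.array(p)-m['origin']);return m['fx']*q[0]/q[2]+m['cx'],m['fy']*q[1]/q[2]+m['cy']
o=manip.get_obs();p=o['position'];A=R.from_rotvec(o['eef_rot']).as_matrix()
for n in("side","wrist"):
    m=manip.camera_model(n)
    for d in(.011,0,-.03): print(n,d,np.round(proj(m,p+A[:,1]*d),1))
m=manip.camera_model("side");im=manip.snapshot("side");find(im,m)
cv2.imwrite("pics/side4.png",cv2.resize(im[160:220,270:370],None,fx=7,fy=7,interpolation=cv2.INTER_CUBIC))
E
```

```text
t 4.025 tcp [0.6147 0.0756 0.0172] loc [-0.1503  0.0462] jaw ang 11.92 down [ 0. -0. -1.] F [-0.1 -0.9 -0.5] 0.0003 j6 1.36
side 0.011 [306.4 204.9]
side 0 [306.4 201.2]
side -0.03 [306.2 190.8]
wrist 0.011 [318.8 227.2]
wrist 0 [318.9 235.4]
wrist -0.03 [319.1 263.5]
blue [318.3 189.4] rect local mm [-197.9   65.5] [27.8 36.1] 2.1
```

View pics/side4.png

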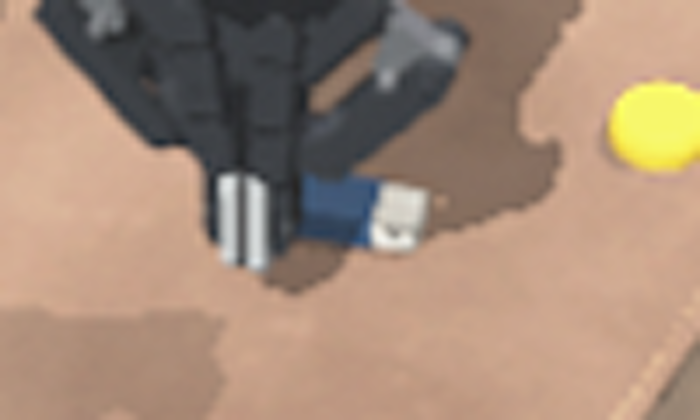

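The fingers passed over the eraser without touching it; it is still at about (320,190) in the side view. The tips are higher than I took them to be, so I'll find the pad by a gentle touch here, where it is clear.

arm_command:
  steps:
    - {"xyz":[0,0,-0.003],"yaw":0}
    - {"xyz":[0,0,-0.002],"yaw":0}
    - {"xyz":[0,0,0],"yaw":0}

```text
t: 4.45
position: [0.6145, 0.0745, 0.0119]
eef_rot: [-1.3, 1.056, -1.055]
wrist_force: [0.8, -0.2, -0.2]
grip_width: 0.0003
```

arm_command:
  steps:
    - {"xyz":[0,0,-0.002],"yaw":0}
    - {"xyz":[0,0,0],"yaw":0}

```text
t: 4.7
position: [0.6146, 0.0748, 0.01]
eef_rot: [-1.3, 1.056, -1.055]
wrist_force: [0.3, 0.1, 0.1]
grip_width: -0.0
```

```bash
python3 - <<'E'
from h import *
im=manip.snapshot("side")
cv2.imwrite("pics/side5.png",cv2.resize(im[160:220,270:370],None,fx=7,fy=7,interpolation=cv2.INTER_CUBIC))
E
```

```text
(no output)
```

View pics/side5.png

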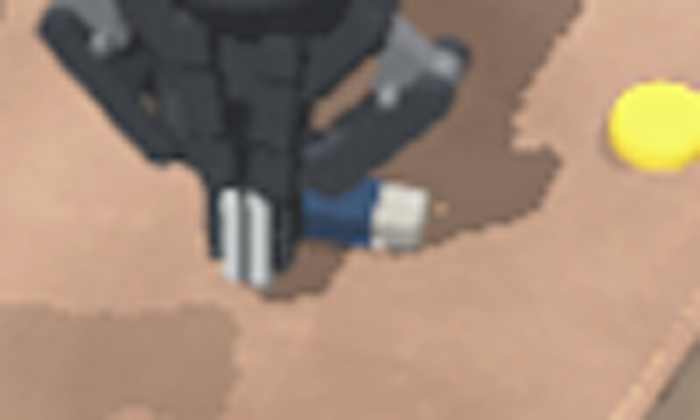

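arm_command:
  steps:
    - {"xyz":[0,0,-0.002],"yaw":0}
    - {"xyz":[0,0,0],"yaw":0}

```text
t: 5.0
position: [0.6146, 0.0749, 0.008]
eef_rot: [-1.3, 1.055, -1.055]
wrist_force: [-0.4, 0.3, -0.0]
grip_width: -0.0003
```

arm_command:
  steps:
    - {"xyz":[0,0,-0.002],"yaw":0}
    - {"xyz":[0,0,0],"yaw":0}

```text
t: 5.25
position: [0.6146, 0.0749, 0.006]
eef_rot: [-1.3, 1.056, -1.055]
wrist_force: [0.9, 0.4, -0.2]
grip_width: 0.0002
```

arm_command:
  steps:
    - {"xyz":[0,0,-0.002],"yaw":0}
    - {"xyz":[0,0,0],"yaw":0}

```text
t: 5.5
position: [0.6146, 0.0748, 0.004]
eef_rot: [-1.3, 1.056, -1.055]
wrist_force: [-0.3, -0.4, -0.1]
grip_width: -0.0
```

arm_command:
  steps:
    - {"xyz":[0,0,-0.002],"yaw":0}
    - {"xyz":[0,0,0],"yaw":0}

```text
t: 5.75
position: [0.6146, 0.0748, 0.002]
eef_rot: [-1.3, 1.055, -1.055]
wrist_force: [0.2, -0.6, -1.1]
grip_width: 0.0002
```

```bash
python3 - <<'E'
from h import *
state()
im=manip.snapshot("side")
cv2.imwrite("pics/side6.png",cv2.resize(im[160:220,270:370],None,fx=7,fy=7,interpolation=cv2.INTER_CUBIC))
E
```

```text
t 5.75 tcp [0.6146 0.0748 0.002 ] loc [-0.1509  0.0464] jaw ang 11.86 down [-0.  0. -1.] F [ 0.2 -0.6 -1.1] 0.0002 j6 1.36
```

View pics/side6.png

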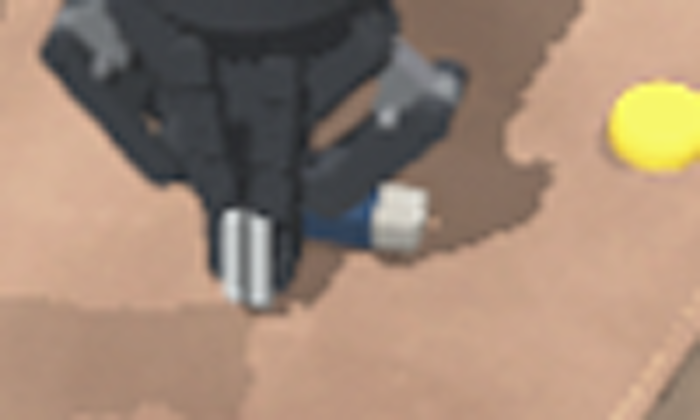

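arm_command:
  steps:
    - {"xyz":[0,0,-0.002],"yaw":0}
    - {"xyz":[0,0,0],"yaw":0}

```text
t: 6.05
position: [0.6146, 0.0748, 0.0]
eef_rot: [-1.3, 1.056, -1.055]
wrist_force: [-0.5, 0.0, 1.1]
grip_width: -0.0001
```

arm_command:
  steps:
    - {"xyz":[0,0,-0.002],"yaw":0}
    - {"xyz":[0,0,0],"yaw":0}

```text
t: 6.3
position: [0.6146, 0.0748, -0.002]
eef_rot: [-1.3, 1.056, -1.055]
wrist_force: [0.9, 0.1, -0.6]
grip_width: 0.0001
```

arm_command:
  steps:
    - {"xyz":[0,0,-0.001],"yaw":0}
    - {"xyz":[0,0,0],"yaw":0}

```text
t: 6.55
position: [0.6147, 0.0749, -0.0029]
eef_rot: [-1.3, 1.055, -1.055]
wrist_force: [0.5, -0.2, 0.5]
grip_width: -0.0001
```

arm_command:
  steps:
    - {"xyz":[0,0,-0.001],"yaw":0}
    - {"xyz":[0,0,0],"yaw":0}

```text
t: 6.8
position: [0.6147, 0.0749, -0.0039]
eef_rot: [-1.3, 1.055, -1.055]
wrist_force: [1.1, -0.6, 0.0]
grip_width: 0.0001
```

```bash
python3 - <<'E'
from h import *
state()
im=manip.snapshot("side")
cv2.imwrite("pics/side7.png",cv2.resize(im[160:220,270:370],None,fx=7,fy=7,interpolation=cv2.INTER_CUBIC))
E
```

```text
t 6.8 tcp [ 0.6147  0.0749 -0.0039] loc [-0.1509  0.0463] jaw ang 11.86 down [-0.  0. -1.] F [ 1.1 -0.6  0. ] 0.0001 j6 1.36
```

View pics/side7.png

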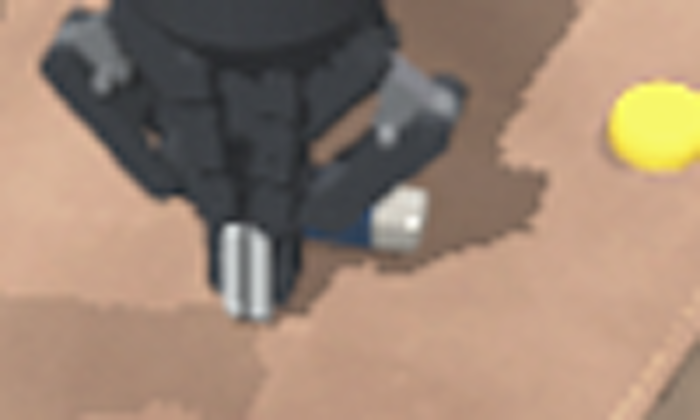

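arm_command:
  steps:
    - {"xyz":[0,0,0.03],"yaw":0}
    - {"xyz":[0,0,0.03],"yaw":0}
    - {"xyz":[0.003,-0.033,0],"yaw":0}
    - {"xyz":[0.003,-0.033,0],"yaw":0}
    - {"xyz":[0.003,-0.034,0],"yaw":0}
    - {"xyz":[0,0,-0.03],"yaw":0}
    - {"xyz":[0,0,0],"yaw":0}
    - {"xyz":[0,0,0],"yaw":0}

```text
t: 7.85
position: [0.6238, -0.0248, 0.0267]
eef_rot: [-1.3, 1.055, -1.055]
wrist_force: [-0.5, 1.0, -0.4]
grip_width: 0.0
```

```bash
python3 - <<'E'
from h import *
state()
m=manip.camera_model("wrist");im=manip.snapshot("wrist");cv2.imwrite("pics/w8.png",im);find(im,m)
E
```

```text
t 7.85 tcp [ 0.6238 -0.0248  0.0267] loc [-0.2504  0.0578] jaw ang 11.88 down [-0.  0. -1.] F [-0.5  1.  -0.4] 0.0 j6 1.2
red [407.6 228.8] 2317 [ 0.6756 -0.0161] loc [-0.2524  0.0053]
yellow [170.9 249.2] 2418 [ 0.5396 -0.0585] loc [-0.2661  0.1471]
blue [327.8 139.6] rect local mm [-200.4   60.5] [20.9 52. ] 2.2
blue [616. 230.] rect local mm [-256.5 -120.9] [33.2 28.9] 26.6
```

View pics/w8.png

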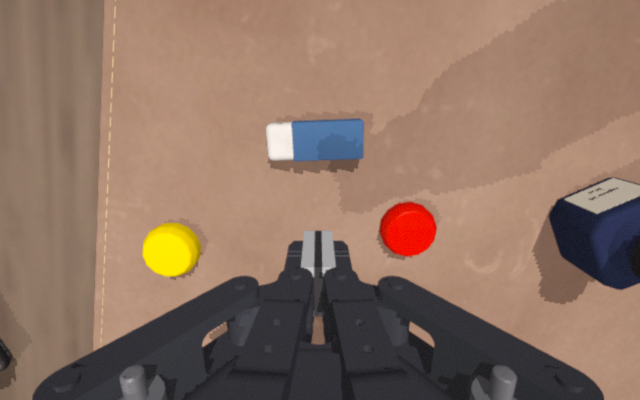

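The eraser has not moved; its centre is at (315,140). I'll go down with the tips just over the pad and push.

arm_command:
  steps:
    - {"xyz":[0,0,-0.018],"yaw":0}
    - {"xyz":[0,0,-0.011],"yaw":0}
    - {"xyz":[0,0,0],"yaw":0}
    - {"xyz":[-0.002,0.01,0],"yaw":0}
    - {"xyz":[-0.002,0.01,0],"yaw":0}
    - {"xyz":[-0.001,0.008,0],"yaw":0}
    - {"xyz":[-0.0005,0.01,0],"yaw":0}
    - {"xyz":[-0.0005,0.01,0],"yaw":0}
    - {"xyz":[-0.0005,0.01,0],"yaw":0}

```text
t: 9.02
position: [0.6175, 0.0335, -0.0026]
eef_rot: [-1.3, 1.055, -1.056]
wrist_force: [-0.1, -0.9, 1.7]
grip_width: 0.0
```

```bash
python3 - <<'E'
from h import *
state()
m=manip.camera_model("wrist");im=manip.snapshot("wrist");cv2.imwrite("pics/w9.png",im);find(im,m)
E
```

```text
t 9.025 tcp [ 0.6175  0.0335 -0.0026] loc [-0.192   0.0521] jaw ang 11.86 down [ 0.001 -0.    -1.   ] F [-0.1 -0.9  1.7] 0.0 j6 1.29
red [420.5 333.6] 252 [ 0.6826 -0.0055] loc [-0.2435 -0.0037]
blue [326.1 204.7] rect local mm [-169.5   55.9] [23.1 52.1] 4.0
blue [621.4 370. ] rect local mm [-271.4 -120.7] [36.8 20.9] 16.4
```

View pics/w9.png

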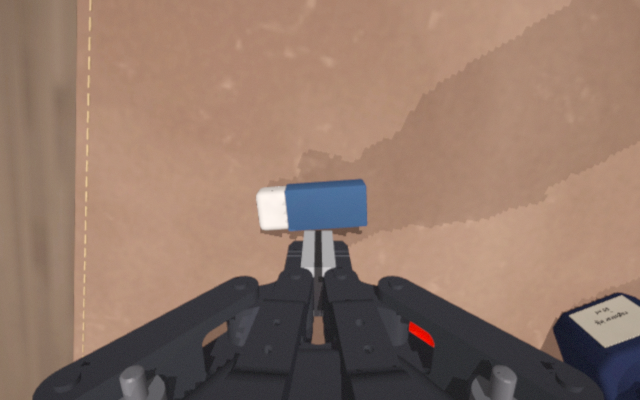

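arm_command:
  steps:
    - {"xyz":[-0.0004,0.012,0],"yaw":0}
    - {"xyz":[-0.0004,0.012,0],"yaw":0}
    - {"xyz":[-0.0004,0.012,0],"yaw":0}
    - {"xyz":[-0.0004,0.012,0],"yaw":0}
    - {"xyz":[-0.0004,0.012,0],"yaw":0}
    - {"xyz":[-0.0004,0.012,0],"yaw":0}
    - {"xyz":[-0.0004,0.012,0],"yaw":0}
    - {"xyz":[-0.0004,0.012,0],"yaw":0}

```text
t: 10.07
position: [0.614, 0.1297, -0.0028]
eef_rot: [-1.3, 1.055, -1.055]
wrist_force: [-0.6, -0.9, 1.2]
grip_width: -0.0003
```

```bash
python3 - <<'E'
from h import *
state()
m=manip.camera_model("wrist");im=manip.snapshot("wrist");cv2.imwrite("pics/w10.png",im);find(im,m)
E
```

```text
t 10.075 tcp [ 0.614   0.1297 -0.0028] loc [-0.0971  0.0358] jaw ang 11.86 down [-0.  0. -1.] F [-0.6 -0.9  1.2] -0.0003 j6 1.44
blue [320.3 201.3] rect local mm [-74.4  42.2] [22.9 51.9] 16.8
```

View pics/w10.png

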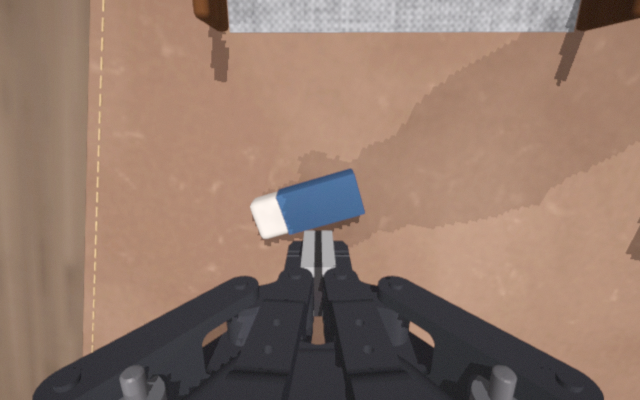

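arm_command:
  steps:
    - {"xyz":[0.003,-0.014,0],"yaw":0}
    - {"xyz":[-0.009,-0.002,0],"yaw":0}
    - {"xyz":[-0.009,-0.002,0],"yaw":0}
    - {"xyz":[-0.002,0.009,0],"yaw":0}
    - {"xyz":[-0.002,0.009,0],"yaw":0}
    - {"xyz":[-0.002,0.009,0],"yaw":0}
    - {"xyz":[-0.001,0.007,0],"yaw":0}
    - {"xyz":[0,0,0],"yaw":0}

```text
t: 11.12
position: [0.592, 0.1457, -0.0028]
eef_rot: [-1.3, 1.054, -1.054]
wrist_force: [0.6, -0.9, 0.4]
grip_width: -0.0001
```

```bash
python3 - <<'E'
from h import *
state()
m=manip.camera_model("wrist");im=manip.snapshot("wrist");cv2.imwrite("pics/w11.png",im);find(im,m)
E
```

```text
t 11.125 tcp [ 0.592   0.1457 -0.0028] loc [-0.0769  0.054 ] jaw ang 11.94 down [ 0.  0. -1.] F [ 0.6 -0.9  0.4] -0.0001 j6 1.47
blue [370.5 212.3] rect local mm [-56.  36.] [52.3 22.9] 76.5
```

View pics/w11.png

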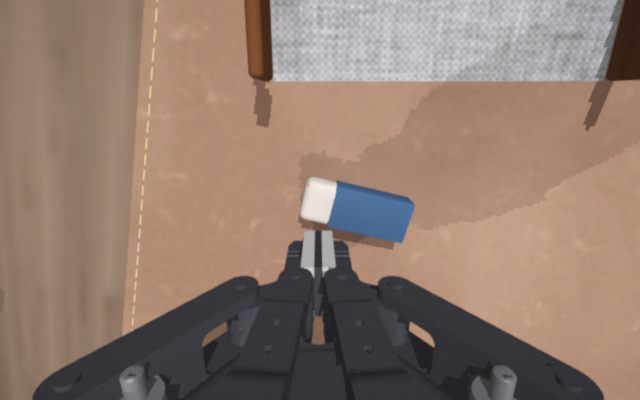

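arm_command:
  steps:
    - {"xyz":[0.003,-0.015,0],"yaw":0}
    - {"xyz":[0.005,0.001,0],"yaw":-0.118}
    - {"xyz":[0.0045,0.001,0],"yaw":-0.118}
    - {"xyz":[0,0,0],"yaw":0}
    - {"xyz":[0.0003,0.01,0],"yaw":0}
    - {"xyz":[0.0003,0.01,0],"yaw":0}
    - {"xyz":[0.0003,0.01,0],"yaw":0}
    - {"xyz":[0.0003,0.01,0],"yaw":0}

```text
t: 12.18
position: [0.6056, 0.1729, -0.0028]
eef_rot: [-1.196, 1.23, -1.23]
wrist_force: [0.2, -0.0, -0.5]
grip_width: 0.0
```

```bash
python3 - <<'E'
from h import *
state()
m=manip.camera_model("wrist");im=manip.snapshot("wrist");cv2.imwrite("pics/w12.png",im);find(im,m)
E
```

```text
t 12.175 tcp [ 0.6056  0.1729 -0.0028] loc [-0.0531  0.0351] jaw ang -1.61 down [ 0. -0. -1.] F [ 0.2 -0.  -0.5] 0.0 j6 1.75
blue [333.3 204.9] rect local mm [-30.5  30.3] [52.2 22.8] 76.6
```

View pics/w12.png

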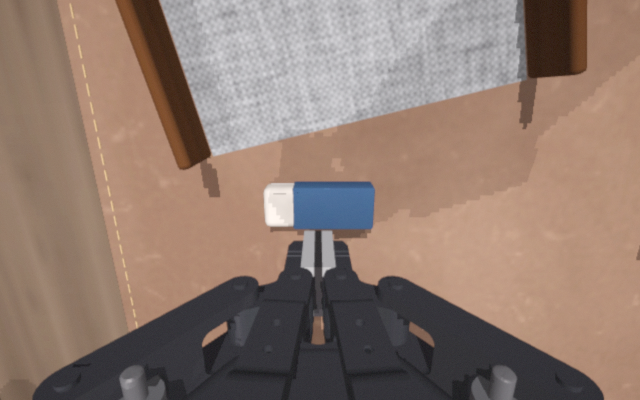

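arm_command:
  steps:
    - {"xyz":[0.0003,0.011,0],"yaw":0}
    - {"xyz":[0.0003,0.011,0],"yaw":0}
    - {"xyz":[0.0003,0.011,0],"yaw":0}
    - {"xyz":[0.0003,0.011,0],"yaw":0}
    - {"xyz":[0.0003,0.011,0],"yaw":0}

```text
t: 12.85
position: [0.6073, 0.2276, -0.0028]
eef_rot: [-1.195, 1.23, -1.231]
wrist_force: [0.3, -0.2, -0.1]
grip_width: 0.0001
```

```bash
python3 - <<'E'
from h import *
state()
m=manip.camera_model("wrist");im=manip.snapshot("wrist");cv2.imwrite("pics/w13.png",im);find(im,m)
E
```

```text
t 12.85 tcp [ 0.6073  0.2276 -0.0028] loc [0.0001 0.0223] jaw ang -1.66 down [ 0. -0. -1.] F [ 0.3 -0.2 -0.1] 0.0001 j6 1.83
blue [333.3 204.9] rect local mm [20.7 10.4] [37.7 23.4] 76.6
```

View pics/w13.png

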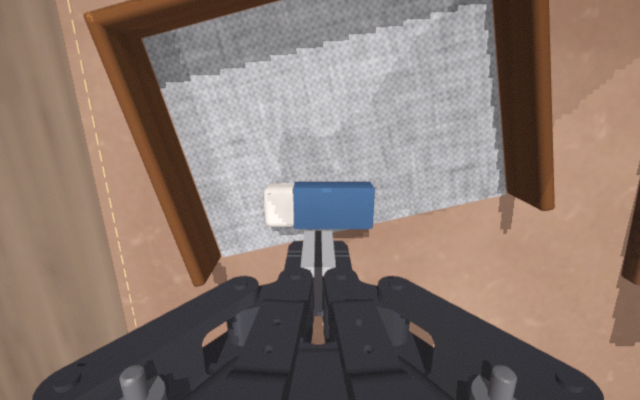

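arm_command:
  steps:
    - {"xyz":[0.0003,0.011,0],"yaw":0}
    - {"xyz":[0.0003,0.011,0],"yaw":0}
    - {"xyz":[0.0003,0.011,0],"yaw":0}
    - {"xyz":[0.0003,0.011,0],"yaw":0}
    - {"xyz":[0.0003,0.01,0],"yaw":0}
    - {"xyz":[0,0.005,0],"yaw":0}
    - {"xyz":[0,-0.03,0],"yaw":0}
    - {"xyz":[0,-0.03,0.03],"yaw":0}
    - {"xyz":[0,0,0.04],"yaw":0}
    - {"xyz":[0,0,0],"yaw":0}

```text
t: 14.15
position: [0.6117, 0.226, 0.0713]
eef_rot: [-1.188, 1.227, -1.233]
wrist_force: [-0.2, -0.2, 0.5]
grip_width: 0.0003
```

```bash
python3 - <<'E'
from h import *
state()
m=manip.camera_model("wrist");im=manip.snapshot("wrist");cv2.imwrite("pics/w14.png",im);find(im,m)
E
```

```text
t 14.15 tcp [0.6117 0.226  0.0713] loc [-0.0024  0.0182] jaw ang -1.73 down [ 0.007  0.002 -1.   ] F [-0.2 -0.2  0.5] 0.0003 j6 1.83
blue [321.3  78.9] rect local mm [78.2 -3.1] [37.2 19.7] 76.5
```

View pics/w14.png

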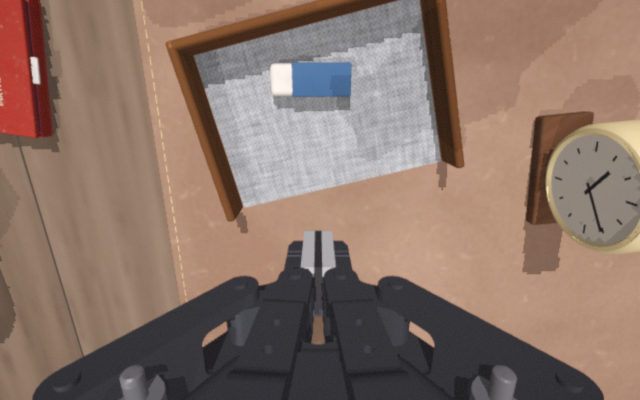

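The eraser is inside the tidy at (311,79), deep and flat. Next is the red magnet.

arm_command:
  steps:
    - {"xyz":[0.0115,-0.0495,0],"yaw":0.0125}
    - {"xyz":[0.0115,-0.0495,0],"yaw":0.0125}
    - {"xyz":[0.0115,-0.0495,0],"yaw":0.0125}
    - {"xyz":[0.0115,-0.0495,0],"yaw":0.0125}
    - {"xyz":[0.0115,-0.0495,0],"yaw":0.0125}
    - {"xyz":[0.0115,-0.0495,0],"yaw":0.0125}
    - {"xyz":[0,0,-0.03],"yaw":0}
    - {"xyz":[0,0,0],"yaw":0}
    - {"xyz":[0,0,0],"yaw":0}

```text
t: 15.32
position: [0.6771, -0.0703, 0.0368]
eef_rot: [-1.232, 1.176, -1.173]
wrist_force: [-0.2, 0.4, -0.1]
grip_width: -0.0001
```

```bash
python3 - <<'E'
from h import *
state()
m=manip.camera_model("wrist");im=manip.snapshot("wrist");cv2.imwrite("pics/w15.png",im);find(im,m)
E
```

```text
t 15.325 tcp [ 0.6771 -0.0703  0.0368] loc [-0.3058  0.0149] jaw ang 2.69 down [-0.002  0.    -1.   ] F [-0.2  0.4 -0.1] -0.0001 j6 1.3
red [324.1 132.9] 2473 [ 0.6775 -0.0174] loc [-0.2541  0.0038]
yellow [ 95.5 192.7] 2610 [ 0.5411 -0.0598] loc [-0.2677  0.1459]
```

View pics/w15.png

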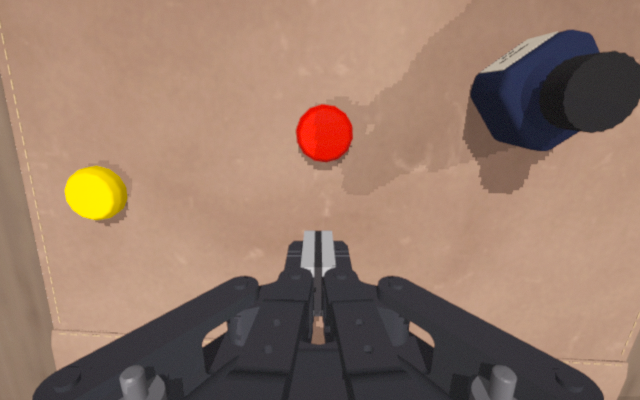

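arm_command:
  steps:
    - {"xyz":[0.003,0,-0.025],"yaw":0}
    - {"xyz":[0,0,-0.014],"yaw":0}
    - {"xyz":[0,0,0],"yaw":0}
    - {"xyz":[-0.0005,0.01,0],"yaw":0}
    - {"xyz":[-0.0005,0.01,0],"yaw":0}
    - {"xyz":[-0.0005,0.01,0],"yaw":0}
    - {"xyz":[-0.0005,0.01,0],"yaw":0}
    - {"xyz":[-0.0005,0.01,0],"yaw":0}

```text
t: 16.38
position: [0.6787, -0.0207, -0.0012]
eef_rot: [-1.23, 1.174, -1.176]
wrist_force: [0.6, -2.7, 2.6]
grip_width: -0.0004
```

```bash
python3 - <<'E'
from h import *
state()
m=manip.camera_model("wrist");im=manip.snapshot("wrist");cv2.imwrite("pics/w16.png",im);find(im,m)
E
```

```text
t 16.375 tcp [ 0.6787 -0.0207 -0.0012] loc [-0.2576  0.0032] jaw ang 2.64 down [ 0.001 -0.001 -1.   ] F [ 0.6 -2.7  2.6] -0.0004 j6 1.38
red [317.1 199.6] 3330 [0.6764 0.0046] loc [-0.2324  0.0003]
yellow [ 59.3 299.9] 3390 [ 0.5418 -0.0581] loc [-0.2661  0.1449]
blue [577.2 190.4] rect local mm [-251.1 -122.9] [33.3 55.9] 32.6
```

View pics/w16.png

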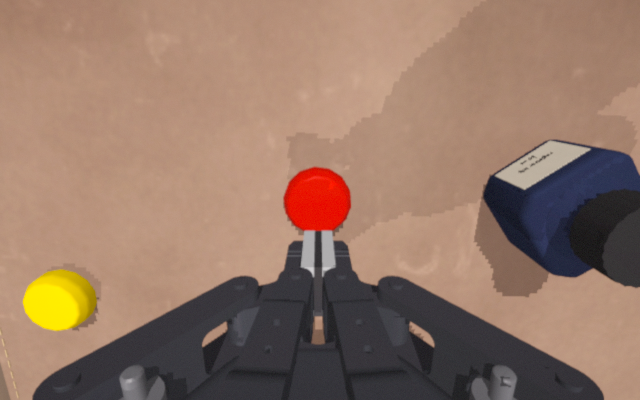

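arm_command:
  steps:
    - {"xyz":[-0.0005,0.01,-0.0015],"yaw":0}
    - {"xyz":[-0.0005,0.01,0],"yaw":0}
    - {"xyz":[-0.0005,0.01,0],"yaw":0}
    - {"xyz":[-0.0005,0.01,0],"yaw":0}
    - {"xyz":[-0.0005,0.01,0],"yaw":0}
    - {"xyz":[-0.0005,0.01,0],"yaw":0}

```text
t: 17.18
position: [0.6771, 0.0378, -0.0014]
eef_rot: [-1.229, 1.172, -1.18]
wrist_force: [-0.0, -4.0, 7.7]
grip_width: -0.0002
```

```bash
python3 - <<'E'
from h import *
state()
m=manip.camera_model("wrist");im=manip.snapshot("wrist");cv2.imwrite("pics/w17.png",im);find(im,m)
E
```

```text
t 17.175 tcp [ 0.6771  0.0378 -0.0014] loc [-0.2    -0.0072] jaw ang 2.57 down [ 0.004 -0.002 -1.   ] F [-0.  -4.   7.7] -0.0002 j6 1.46
red [317.2 199.8] 3335 [0.6749 0.0631] loc [-0.1748 -0.0102]
yellow [ 68.  362.3] 112 [ 0.5376 -0.0407] loc [-0.2483  0.1454]
blue [554.8 309.7] rect local mm [-257.8 -129.5] [64.  37.9] 84.8
```

View pics/w17.png

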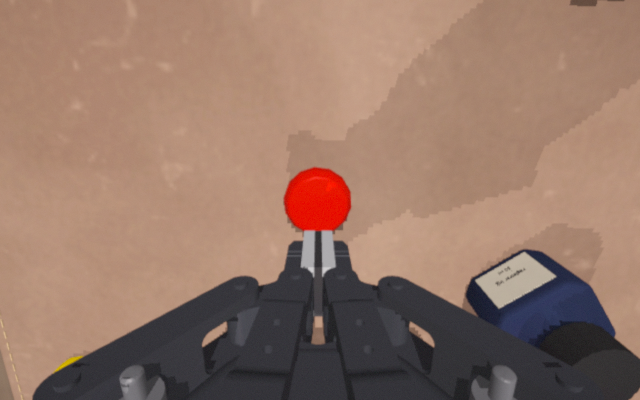

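arm_command:
  steps:
    - {"xyz":[-0.0005,0.011,0.002],"yaw":0}
    - {"xyz":[-0.0005,0.011,0],"yaw":0}
    - {"xyz":[-0.0005,0.011,0],"yaw":0}
    - {"xyz":[-0.0005,0.011,0],"yaw":0}
    - {"xyz":[-0.0005,0.011,0],"yaw":0}
    - {"xyz":[-0.0005,0.011,0],"yaw":0}
    - {"xyz":[-0.0005,0.011,0],"yaw":0}
    - {"xyz":[-0.0005,0.011,0],"yaw":0}

```text
t: 18.23
position: [0.6713, 0.1275, -0.0011]
eef_rot: [-1.23, 1.175, -1.176]
wrist_force: [-0.3, -2.3, 5.2]
grip_width: -0.0002
```

```bash
python3 - <<'E'
from h import *
state()
m=manip.camera_model("wrist");im=manip.snapshot("wrist");cv2.imwrite("pics/w18.png",im);find(im,m)
E
```

```text
t 18.225 tcp [ 0.6713  0.1275 -0.0011] loc [-0.1111 -0.0199] jaw ang 2.63 down [ 0. -0. -1.] F [-0.3 -2.3  5.2] -0.0002 j6 1.6
red [318.  200.1] 3309 [0.6695 0.1525] loc [-0.0862 -0.0233]
```

View pics/w18.png

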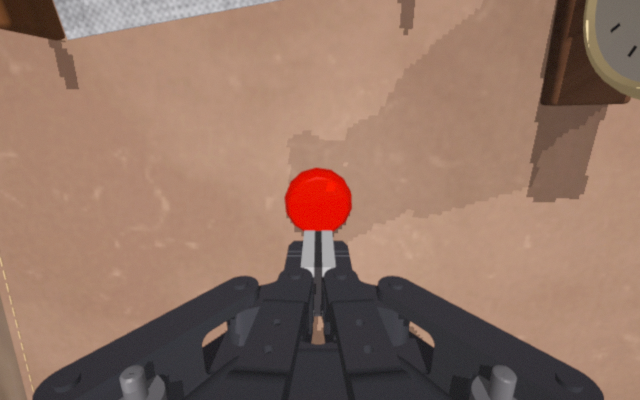

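arm_command:
  steps:
    - {"xyz":[-0.0005,0.011,0.001],"yaw":0}
    - {"xyz":[-0.0005,0.011,0],"yaw":0}
    - {"xyz":[-0.0005,0.011,0],"yaw":0}
    - {"xyz":[-0.0005,0.011,0],"yaw":0}
    - {"xyz":[-0.0005,0.011,0],"yaw":0}
    - {"xyz":[-0.0005,0.011,0],"yaw":0}
    - {"xyz":[-0.0005,0.011,0],"yaw":0}

```text
t: 19.15
position: [0.6677, 0.2046, -0.0004]
eef_rot: [-1.231, 1.175, -1.175]
wrist_force: [-0.2, -0.3, 0.4]
grip_width: -0.0005
```

```bash
python3 - <<'E'
from h import *
state()
m=manip.camera_model("wrist");im=manip.snapshot("wrist");cv2.imwrite("pics/w19.png",im);find(im,m)
E
```

```text
t 19.15 tcp [ 6.677e-01  2.046e-01 -4.000e-04] loc [-0.0348 -0.0321] jaw ang 2.64 down [-0.  0. -1.] F [-0.2 -0.3  0.4] -0.0005 j6 1.71
red [316.  200.6] 3268 [0.6649 0.2291] loc [-0.0103 -0.0345]
blue [208.5  19.7] rect local mm [75.   4.3] [54.4 16. ] 80.8
```

View pics/w19.png

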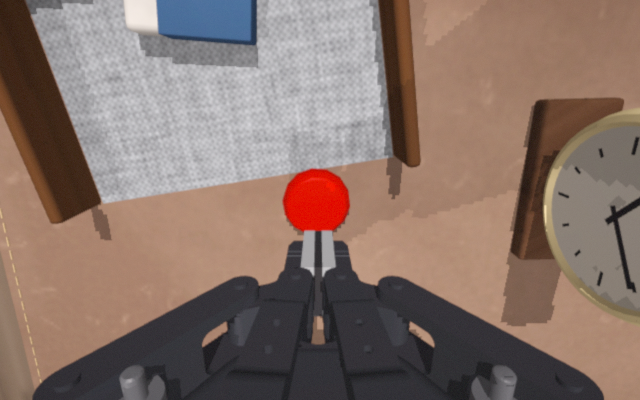

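arm_command:
  steps:
    - {"xyz":[-0.0005,0.011,0],"yaw":0}
    - {"xyz":[-0.0005,0.011,0],"yaw":0}
    - {"xyz":[-0.0005,0.011,0],"yaw":0}
    - {"xyz":[-0.0005,0.011,0],"yaw":0}
    - {"xyz":[-0.0005,0.008,0],"yaw":0}
    - {"xyz":[0,-0.02,0],"yaw":0}
    - {"xyz":[0,-0.03,0.02],"yaw":0}
    - {"xyz":[0,-0.03,0.05],"yaw":0}
    - {"xyz":[0,0,0],"yaw":0}

```text
t: 20.32
position: [0.6688, 0.1729, 0.0748]
eef_rot: [-1.222, 1.172, -1.182]
wrist_force: [-0.1, 0.0, -0.4]
grip_width: -0.0002
```

```bash
python3 - <<'E'
from h import *
state()
m=manip.camera_model("wrist");im=manip.snapshot("wrist");cv2.imwrite("pics/w20.png",im);find(im,m)
E
```

```text
t 20.325 tcp [0.6688 0.1729 0.0748] loc [-0.0661 -0.0267] jaw ang 2.41 down [ 0.008  0.    -1.   ] F [-0.1  0.  -0.4] -0.0002 j6 1.67
red [315.3  41.2] 2114 [0.6625 0.2791] loc [ 0.0392 -0.0424]
blue [246.5   2.7] rect local mm [67.5 -1.6] [37.5  3.8] 80.7
```

View pics/w20.png

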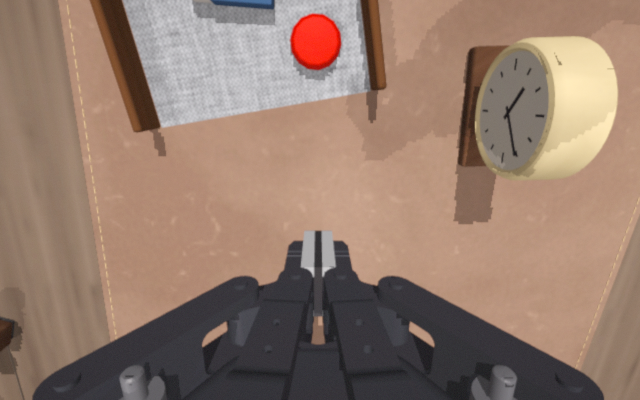

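Red is inside at (315,41), clear of the walls. The yellow magnet is last.

arm_command:
  steps:
    - {"xyz":[-0.0196,-0.0406,0],"yaw":-0.028}
    - {"xyz":[-0.0196,-0.0406,0],"yaw":-0.028}
    - {"xyz":[-0.0196,-0.0406,0],"yaw":-0.028}
    - {"xyz":[-0.0196,-0.0406,0],"yaw":-0.028}
    - {"xyz":[-0.0196,-0.0406,0],"yaw":-0.028}
    - {"xyz":[-0.0196,-0.0406,0],"yaw":-0.028}
    - {"xyz":[-0.0196,-0.0406,0],"yaw":-0.028}
    - {"xyz":[0,0,-0.035],"yaw":0}
    - {"xyz":[0,0,0],"yaw":0}
    - {"xyz":[0,0,0],"yaw":0}

```text
t: 21.62
position: [0.5278, -0.1078, 0.0347]
eef_rot: [-1.135, 1.319, -1.318]
wrist_force: [-0.7, 0.8, 1.0]
grip_width: 0.0002
```

```bash
python3 - <<'E'
from h import *
state()
m=manip.camera_model("wrist");im=manip.snapshot("wrist");cv2.imwrite("pics/w21.png",im);find(im,m)
E
```

```text
t 21.625 tcp [ 0.5278 -0.1078  0.0347] loc [-0.312   0.1688] jaw ang -8.55 down [-0.001  0.    -1.   ] F [-0.7  0.8  1. ] 0.0002 j6 1.37
yellow [324.8 141.4] 2584 [ 0.538  -0.0607] loc [-0.2679  0.1492]
```

View pics/w21.png

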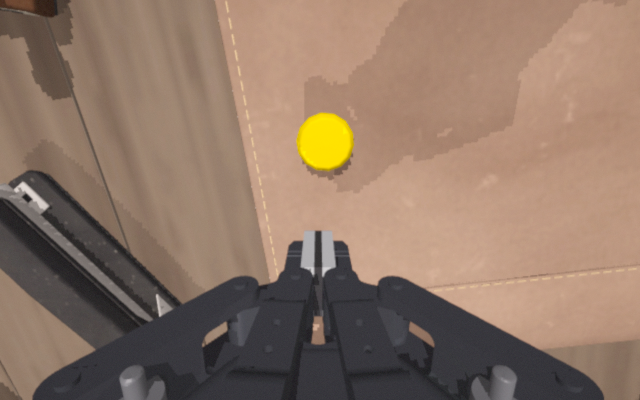

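arm_command:
  steps:
    - {"xyz":[0.0035,-0.0005,-0.022],"yaw":0}
    - {"xyz":[0,0,-0.0135],"yaw":0}
    - {"xyz":[0,0,0],"yaw":0}
    - {"xyz":[0.0016,0.01,0],"yaw":0}
    - {"xyz":[0.0016,0.01,0],"yaw":0}
    - {"xyz":[0.0016,0.01,0],"yaw":0}
    - {"xyz":[0.0016,0.01,0],"yaw":0}
    - {"xyz":[0.0016,0.01,0],"yaw":0}

```text
t: 22.68
position: [0.5402, -0.0585, -0.0003]
eef_rot: [-1.134, 1.317, -1.32]
wrist_force: [-0.5, -2.0, 3.2]
grip_width: 0.0002
```

```bash
python3 - <<'E'
from h import *
state()
m=manip.camera_model("wrist");im=manip.snapshot("wrist");cv2.imwrite("pics/w22.png",im);find(im,m)
E
```

```text
t 22.675 tcp [ 5.402e-01 -5.850e-02 -3.000e-04] loc [-0.2662  0.1466] jaw ang -8.59 down [ 0.001 -0.001 -1.   ] F [-0.5 -2.   3.2] 0.0002 j6 1.47
yellow [316.7 208. ] 3016 [ 0.5419 -0.0379] loc [-0.2464  0.1407]
```

View pics/w22.png

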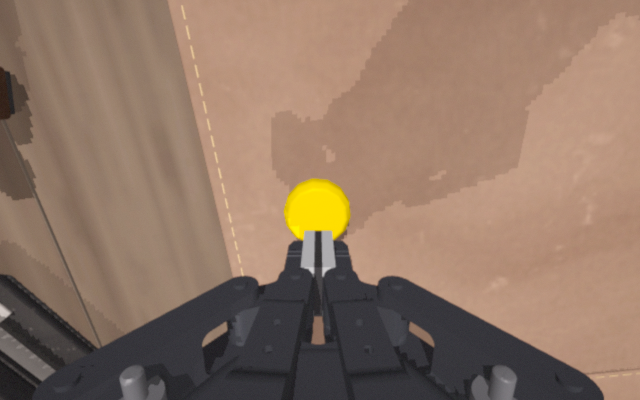

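The yellow disc at (317,208) is partly under the tips, so they are riding on the bevel. I'll back off, lower the tips and push again.

arm_command:
  steps:
    - {"xyz":[-0.0024,-0.015,0],"yaw":0}
    - {"xyz":[0,0,-0.003],"yaw":0}
    - {"xyz":[0,0,0],"yaw":0}

```text
t: 23.1
position: [0.5363, -0.0736, -0.0046]
eef_rot: [-1.135, 1.321, -1.318]
wrist_force: [0.7, 0.5, 0.3]
grip_width: 0.0
```

arm_command:
  steps:
    - {"xyz":[0,0,-0.0015],"yaw":0}
    - {"xyz":[0,0,0],"yaw":0}

```text
t: 23.35
position: [0.5368, -0.0736, -0.0056]
eef_rot: [-1.135, 1.319, -1.318]
wrist_force: [0.8, 0.3, 1.0]
grip_width: 0.0001
```

```bash
python3 - <<'E'
from h import *
state()
m=manip.camera_model("wrist");im=manip.snapshot("wrist");cv2.imwrite("pics/w23.png",im);find(im,m)
E
```

```text
t 23.35 tcp [ 0.5368 -0.0736 -0.0056] loc [-0.2803  0.153 ] jaw ang -8.59 down [-0.001  0.    -1.   ] F [0.8 0.3 1. ] 0.0001 j6 1.44
yellow [318.5 186.5] 3854 [ 0.5413 -0.0409] loc [-0.2492  0.1419]
```

View pics/w23.png

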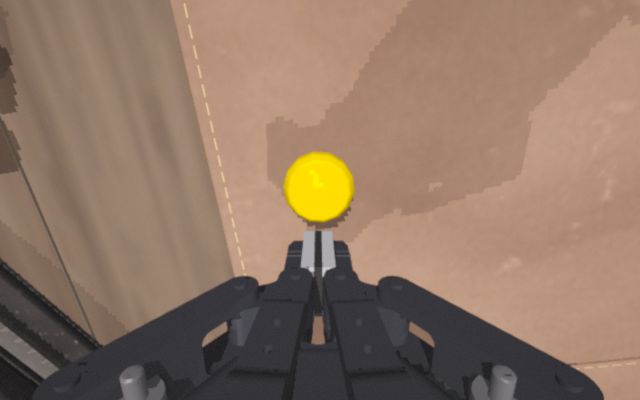

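arm_command:
  steps:
    - {"xyz":[0.0017,0.01,0],"yaw":0}
    - {"xyz":[0.0017,0.01,0],"yaw":0}
    - {"xyz":[0.0017,0.01,0],"yaw":0}
    - {"xyz":[0.0017,0.01,0],"yaw":0}
    - {"xyz":[0.0017,0.01,0],"yaw":0}
    - {"xyz":[0.0017,0.01,0],"yaw":0}

```text
t: 24.15
position: [0.5475, -0.0131, -0.0053]
eef_rot: [-1.135, 1.319, -1.319]
wrist_force: [-0.0, -1.3, 0.4]
grip_width: 0.0001
```

```bash
python3 - <<'E'
from h import *
state()
m=manip.camera_model("wrist");im=manip.snapshot("wrist");cv2.imwrite("pics/w24.png",im);find(im,m)
E
```

```text
t 24.15 tcp [ 0.5475 -0.0131 -0.0053] loc [-0.2233  0.1301] jaw ang -8.59 down [ 0. -0. -1.] F [-0.  -1.3  0.4] 0.0001 j6 1.55
yellow [319.9 195. ] 3760 [0.5519 0.0154] loc [-0.1963  0.12  ]
```

View pics/w24.png

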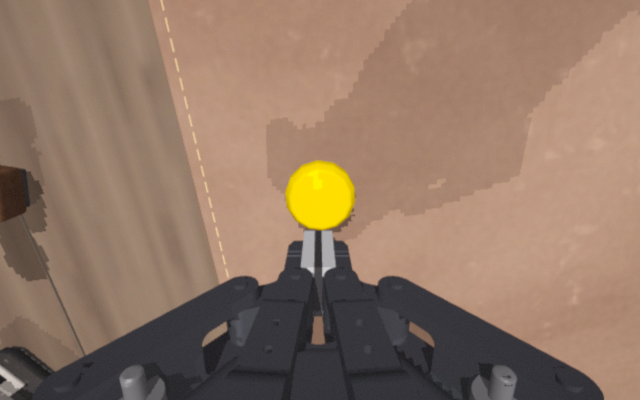

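arm_command:
  steps:
    - {"xyz":[0.0018,0.011,0],"yaw":0}
    - {"xyz":[0.0018,0.011,0],"yaw":0}
    - {"xyz":[0.0018,0.011,0],"yaw":0}
    - {"xyz":[0.0018,0.011,0],"yaw":0}
    - {"xyz":[0.0018,0.011,0],"yaw":0}
    - {"xyz":[0.0018,0.011,0],"yaw":0}
    - {"xyz":[0.0018,0.011,0],"yaw":0}
    - {"xyz":[0.0018,0.011,0],"yaw":0}

```text
t: 25.2
position: [0.5619, 0.0749, -0.0053]
eef_rot: [-1.134, 1.319, -1.319]
wrist_force: [-0.2, -0.3, 1.0]
grip_width: 0.0003
```

```bash
python3 - <<'E'
from h import *
state()
m=manip.camera_model("wrist");im=manip.snapshot("wrist");cv2.imwrite("pics/w25.png",im);find(im,m)
E
```

```text
t 25.2 tcp [ 0.5619  0.0749 -0.0053] loc [-0.1401  0.098 ] jaw ang -8.59 down [ 0. -0. -1.] F [-0.2 -0.3  1. ] 0.0003 j6 1.71
yellow [320. 195.] 3778 [0.5663 0.1033] loc [-0.1132  0.0878]
```

View pics/w25.png

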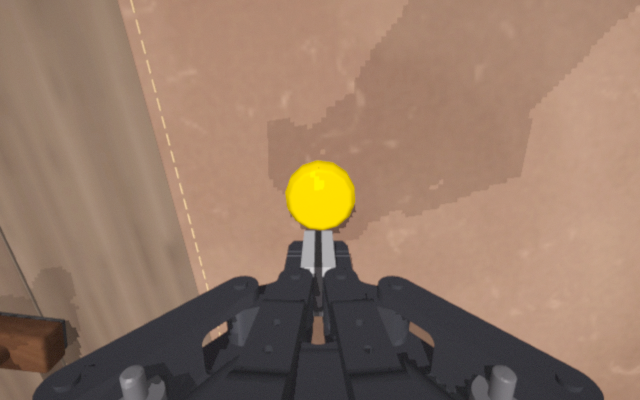

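arm_command:
  steps:
    - {"xyz":[0.0019,0.011,0],"yaw":0}
    - {"xyz":[0.0019,0.011,0],"yaw":0}
    - {"xyz":[0.0019,0.011,0],"yaw":0}
    - {"xyz":[0.0019,0.011,0],"yaw":0}
    - {"xyz":[0.0019,0.011,0],"yaw":0}
    - {"xyz":[0.0019,0.011,0],"yaw":0}
    - {"xyz":[0.0019,0.011,0],"yaw":0}

```text
t: 26.12
position: [0.5752, 0.1519, -0.0053]
eef_rot: [-1.134, 1.319, -1.319]
wrist_force: [0.3, 0.0, -0.0]
grip_width: 0.0002
```

```bash
python3 - <<'E'
from h import *
state()
m=manip.camera_model("wrist");im=manip.snapshot("wrist");cv2.imwrite("pics/w26.png",im);find(im,m)
E
```

```text
t 26.125 tcp [ 0.5752  0.1519 -0.0053] loc [-0.0675  0.0692] jaw ang -8.6 down [ 0. -0. -1.] F [ 0.3  0.  -0. ] 0.0002 j6 1.84
yellow [319.9 195. ] 3776 [0.5796 0.1804] loc [-0.0405  0.059 ]
```

View pics/w26.png

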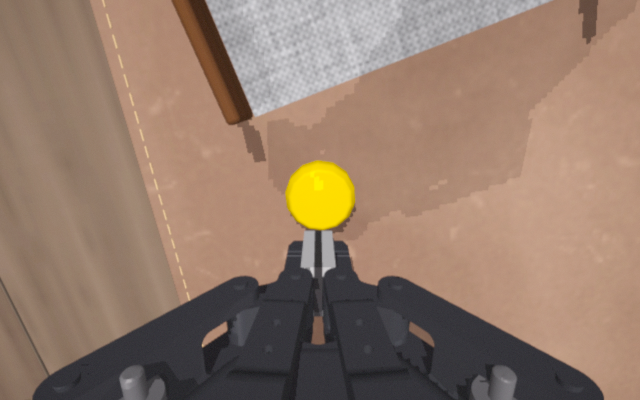

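arm_command:
  steps:
    - {"xyz":[0.0019,0.011,0],"yaw":0}
    - {"xyz":[0.0019,0.011,0],"yaw":0}
    - {"xyz":[0.0019,0.011,0],"yaw":0}
    - {"xyz":[0.0019,0.011,0],"yaw":0}

```text
t: 26.68
position: [0.5828, 0.1959, -0.0053]
eef_rot: [-1.134, 1.319, -1.319]
wrist_force: [0.4, 0.5, 0.0]
grip_width: -0.0001
```

```bash
python3 - <<'E'
from h import *
state()
m=manip.camera_model("wrist");im=manip.snapshot("wrist");cv2.imwrite("pics/w27.png",im);find(im,m)
E
```

```text
t 26.675 tcp [ 0.5828  0.1959 -0.0053] loc [-0.0259  0.0528] jaw ang -8.59 down [ 0. -0. -1.] F [0.4 0.5 0. ] -0.0001 j6 1.91
red [479.3  40.8] 5543 [0.6608 0.2798] loc [ 0.0402 -0.0408]
yellow [320.  195.3] 3724 [0.5872 0.2242] loc [0.0009 0.0426]
blue [354.    6.2] rect local mm [70.4  7.1] [51.5  6. ] 69.6
```

View pics/w27.png

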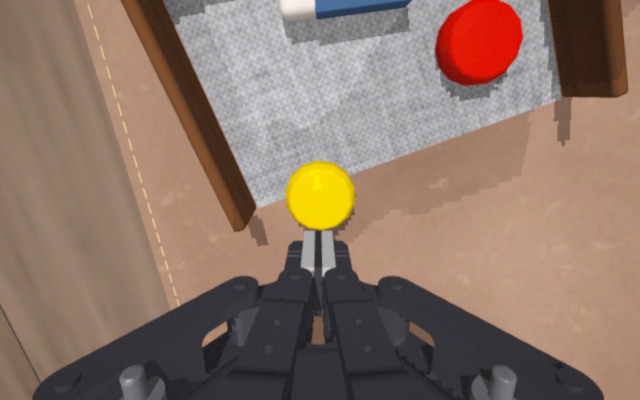

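arm_command:
  steps:
    - {"xyz":[0.0017,0.011,0],"yaw":0}
    - {"xyz":[0.0017,0.011,0],"yaw":0}
    - {"xyz":[0.0017,0.011,0],"yaw":0}
    - {"xyz":[0.001,0.008,0],"yaw":0}
    - {"xyz":[0,0,0],"yaw":0}
    - {"xyz":[-0.003,-0.02,0],"yaw":0}
    - {"xyz":[-0.005,-0.03,0.015],"yaw":0}
    - {"xyz":[-0.005,-0.03,0.04],"yaw":0}
    - {"xyz":[0,0,0.05],"yaw":0}
    - {"xyz":[0,0,0],"yaw":0}

```text
t: 27.98
position: [0.5787, 0.1545, 0.1045]
eef_rot: [-1.126, 1.315, -1.323]
wrist_force: [0.4, -0.5, -0.1]
grip_width: -0.0001
```

```bash
python3 - <<'E'
from h import *
state()
m=manip.camera_model("wrist");im=manip.snapshot("wrist");cv2.imwrite("pics/w28.png",im);find(im,m)
E
```

```text
t 27.975 tcp [0.5787 0.1545 0.1045] loc [-0.0656  0.0652] jaw ang -8.73 down [ 0.008  0.001 -1.   ] F [ 0.4 -0.5 -0.1] -0.0001 j6 1.85
red [405.9  12.3] 1107 [0.66   0.2733] loc [ 0.0339 -0.0387]
yellow [314.7  41.5] 1689 [0.5931 0.2642] loc [0.0388 0.0287]
blue [578.6 308.8] rect local mm [-270.9 -122.9] [46.3 49.6] 25.6
```

View pics/w28.png

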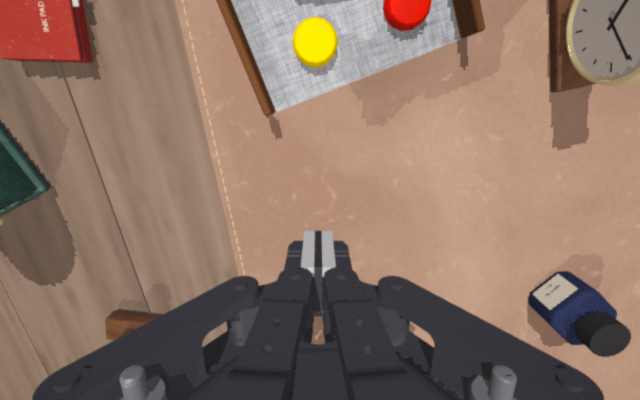

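Yellow is inside at (315,41) and red at (406,12). I'll retreat upward and check everything from the top and side cameras.

arm_command:
  steps:
    - {"xyz":[-0.01,-0.05,0.02],"yaw":0}
    - {"xyz":[-0.01,-0.05,0.02],"yaw":0}
    - {"xyz":[-0.02,-0.05,0.02],"yaw":0}
    - {"xyz":[-0.02,-0.05,0.02],"yaw":0}
    - {"xyz":[-0.02,-0.05,0],"yaw":0}
    - {"xyz":[-0.02,-0.05,0],"yaw":0}
    - {"xyz":[-0.02,-0.05,0],"yaw":0}
    - {"xyz":[-0.02,-0.05,0],"yaw":0}
    - {"xyz":[0,0,0],"yaw":0}
    - {"xyz":[0,0,0],"yaw":0}

```text
t: 29.28
position: [0.4347, -0.2435, 0.1785]
eef_rot: [-1.134, 1.322, -1.318]
wrist_force: [-0.7, 0.5, 0.9]
grip_width: 0.0
```

```bash
python3 - <<'E'
from h import *
state()
for n in("top","side"):
    m=manip.camera_model(n);im=manip.snapshot(n);print(n);find(im,m)
    cv2.imwrite(f"pics/{n}9.png",im)
a=cv2.imread("pics/top9.png")[80:330,130:450];cv2.imwrite("pics/top9c.png",cv2.resize(a,None,fx=2.4,fy=2.4))
a=cv2.imread("pics/side9.png")[90:330,170:490];cv2.imwrite("pics/side9c.png",cv2.resize(a,None,fx=2.4,fy=2.4))
E
```

```text
t 29.275 tcp [ 0.4347 -0.2435  0.1785] loc [-0.4256  0.2878] jaw ang -8.67 down [-0.002  0.002 -1.   ] F [-0.7  0.5  0.9] 0.0 j6 1.05
top
red [219.7 176.2] 143 [0.6625 0.2769] loc [ 0.037  -0.0418]
yellow [225.1 205.4] 154 [0.5937 0.2621] loc [0.0367 0.0285]
blue [205.8 195.5] rect local mm [77.5  2.9] [49.  20.8] 77.6
side
blue [243.5 279.8] rect local mm [80.3  2.5] [53.7 24.4] 77.1
```

View pics/top9c.png

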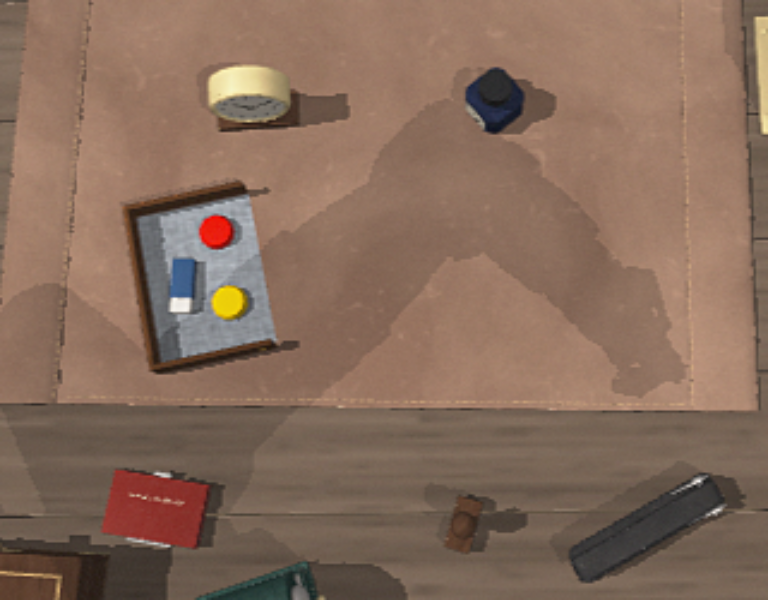

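View pics/side9c.png

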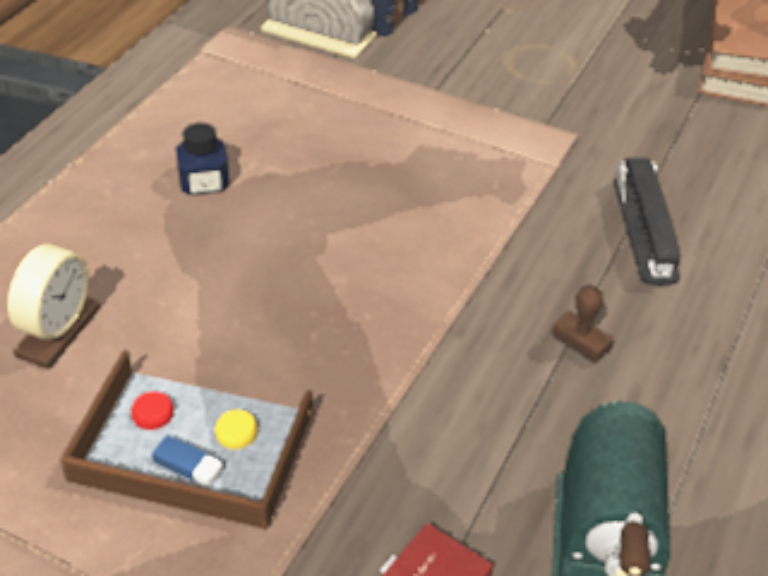

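```bash
python3 - <<'E'
from station import manip
print(manip.sign_off())
E
```

```text
the job is handed in; nothing more can be done
None
```

I swept the eraser, then the red magnet, then the yellow magnet into the tidy with the closed fingertips, and handed the job in at about 29.4 s. None of them was picked up.

- **Final position:** in the last top and side pictures all three lie flat inside the tidy. The eraser's centre is about 78 mm behind the front edge, and both magnets' centres are about 37 mm behind it. The magnets' near edges are therefore about 20 mm inside, and no part of the three is nearer than about 15 mm to a side wall.
- **Other objects:** the ink bottle, stamp, stapler and clock look unmoved in those pictures. I judged that by eye and did not measure it.
- **Forces:** the largest I read at the wrist was about 9 N. I only read it at the end of each move.

**What disagreed or went wrong:**
- The fingertips turned out to be about 20 mm higher than the stated geometry gave, so my first eraser pass went over it without touching. I found the right height by lowering in small steps with the camera; the tips never clearly touched the pad.
- The eraser turned about 17° during its push. I straightened it with a push to one side of its centre and then a squared-up push.
- The tips rode slightly onto the yellow magnet's bevel at first. I backed off, lowered them and pushed again, and it went in cleanly. They may also have ridden on the red magnet's bevel, where I read 3–8 N upward, but it stayed flat and went in straight.

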